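# Run a deburring tool round a bored edge

## Robot

A 6-joint arm with a two-finger parallel gripper is mounted at the origin on the work surface; the furniture and walls round the work are solid. World frame = base frame: x ahead of the robot, y to its left, z up, the work surface at z = 0. Lengths are in m, angles in degrees, forces in N, time in s.
With the tool pointing down it reaches from about 0.4 to 0.825 m from the base axis. Payload 7 kg.
Tool frame: the origin (TCP) lies at the very end of the fingers, on their centre line; the grasp point (between the pads) lies 19 mm behind it; z points along the fingers, y is the direction in which the jaws open and shut (so a half turn about z gives the same grasp; the last joint's range is limited). The gripper opens to 88 mm and grips with 3 to 60 N. Pads are 19 mm wide; open, the fingers measure 130 mm over their backs; the gripper's body (78 mm by 193 mm) begins 47 mm behind the grasp point.
Start: joints at [92.367, 20.546, 0.682, 0, -70.136, -16.507], TCP at [0.165, 0.655, 0.227] pointing down, gripper open.
Joint ranges: [-176.03, 176.03], [-82.01, 121.73], [-58.28, 71.71], [-173.87, 95.51], [-174.79, -0.11], [-173.66, 173.66]. Speed limits (degrees/s): [136.94, 136.94, 172.46, 180, 180, 180].

## Interface

Orientations are given as [roll, pitch, yaw] about the fixed x, y, z axes, in that order (R = Rz(yaw) Ry(pitch) Rx(roll)).
In Python, from plant import telemetry, snapshot, calibration, workorder gives the robot as it stands. The module is installed in compiled form; this text tells all that it offers.
- The arm moves only by the tool step_arm, never from a script. Its argument "plan" is text: rows parted by semicolons, each of 7 numbers parted by spaces: the finger opening in cm, from 0 to 8.76, then the shift along the tool's x, y, z in cm, then the turn, a rotation vector about the tool's x, y, z in degrees. A call has 1 to 12 rows; each row shifts and turns the commanded pose from where the row before left it, along the tool's axes as they then stand; what a row does not reach is not made up. A row lasts 1/12 s, in which the tool goes at most 41.7 mm and 7.16 degrees, less where a joint would pass 70% of its speed; a pose out of reach is approached as far as the arm can. A call with a gripper value outside its range is refused whole. The fingers move at their own pace and stop on an object; the grip force is fixed at half the most. Time passes only in rows, so rows that do not move let the fingers close. It gives the time, the measured TCP pose, the force and the opening at its end, in the units of the state.
- telemetry.get_obs(): the state, without advancing time (a new reading comes with each control period).
- snapshot(name): name is "scene" or "top"; returns the picture (420x560x3 uint8, blue, green, red); there is no depth.
- calibration(name): a dict with "K" (3x3 intrinsics, pixels), "k1" (the pictures are not rectified: a ray, as slopes to the right and down, at radius r is drawn at 1 + k1 r^2 times it, then the intrinsics apply), "camera_from_world" (4x4, takes a point from world to camera coordinates). Camera axes: x right, y up, looking along -z (the intrinsics and any distortion apply to the point x, -y, -z); pixel columns grow to the right and rows downward; lengths in m; the calibration is good to about 2 mm. A picture is of the moment at which its call begins. calibration takes no time and is no camera call.
- workorder.close_job(): hands the job in, once; it reports no verdict.
The state is a dict: "clock": time; "joint_pos": joint angles; "qvel": joint speeds; "tau": joint torques, N m; "tool_pos": TCP position; "orientation": TCP orientation; "force": force on the tool from outside, world axes, zero at the start; "moment": the same for the moment, N m; "opening": finger opening in m.
Only numpy, scipy, OpenCV 4.12 (cv2) and the standard library are available. Lean on these libraries where they do the work, as an engineer would, in place of code of your own. Each camera call takes 0.05 s, during which the arm holds its last target.

## Task

Take the deburring tool out of its stand and run its blade once all the way round the inside top edge of the bored aluminium ring in the work holder: begin on the side of the thin index post, go anticlockwise seen from above, and come back to the post. Go slowly, taking about ten seconds for the turn, and keep the blade pressed against the edge all the way, lightly, with a few newtons and never more than 12. Then put the tool back upright in its stand, fully seated, and leave the other things where they are.

Things in the scene. Friction and masses are not known exactly. Their poses are not given: they have to be found in the camera images.
- deburring_tool: loose hand tool, about 0.12 kg, 118 mm long, upright in the stand, blade down. Origin at the centre of the blade's lower end, z up along the tool. Round neck, radius 5 mm, z = 12 to 55 mm; round collar, radius 18 mm, z = 55 to 60 mm; black square handle to grip, 22 x 22 mm, z = 60 to 115 mm, its sides along the tool's x and y; small steel button on top
- blade_tip (a point): centre of the lower end of the tool's cone-shaped steel blade (the tool's origin, axes as the tool's). The blade's radius is 3 mm at this end, widens to 9 mm 10 mm above it and stays so to 12 mm above it; its sloping side rides on the edge when this point is some 6 mm below the ring's top
- tool_stand: fixed grey plastic block, 80 x 80 x 70 mm, with one vertical through hole of 25 mm diameter in the middle; origin at the centre of its underside, axes along its sides
- stand_seat (a point): centre of the stand's hole at its top face, 70 mm above the worktop. Seated, the tool's collar rests on the top face round this point and the blade's lower end hangs 55 mm below it
- work_holder: fixed round steel foot, 132 mm across, 12 mm thick, origin at the centre of its underside, z up. A thin index post (8 mm thick, top 63 mm above the worktop) stands on it 59 mm from the origin on its own -x side. On the foot a carrier with the clamped ring yields sideways in every direction by springs, 2.5 N per mm, up to 8 mm; it does not yield downward
- holder_top (a point): point on the holder's axis at the height of the ring's top edge, 70 mm above the worktop; axes as the holder's, index post on its -x side. Aluminium ring: bore 52 mm, outside 68 mm, 40 mm high, bore free for 40 mm down. The ring is clamped off centre: the bore's axis lies 4 mm from this point, in a direction that varies and is not measured
- sample_cup: small tapered lilac cup with a dark rim, 49 mm across, 64 mm high; bystander, origin under its centre
- milk_bottle: glass bottle with white cap, 74 mm across, 136 mm high; bystander, origin under its centre
- sample_jar: clear glass jar standing upside down, 60 mm across, 137 mm high; bystander, origin under its centre
- tape_roll: roll of tan tape lying flat, 100 mm across, 25 mm high; bystander, origin under its centre
- vial: small vial with white cap, 17 mm across, 52 mm high; bystander, origin under its centre
- pen: marker pen lying flat, 135 mm long, 17 mm thick; bystander, origin under its middle
There are look-alikes about, which are no part of the job. Leave any green or orange look-alike of the tool_stand alone. Leave any purple look-alike of the deburring_tool alone.

How it is judged:
By the outcome, as a careful person would: the job done as asked, in the order asked, and still so for the second after the job is handed in, with the robot touching nothing.
It also fails if it takes over 72 s, if anything falls off the work surface, if the arm or the gripper's body presses on something with over 40 N, if the wrist force passes 120 N, or if a joint passes its speed limit or range.

## Working session

There is one attempt and no reset: what is moved stays moved. The work goes in short steps, Python scripts to look and compute and a tool call to move; the robot and the scene stay as the last step left them, time stands still between calls to the robot, and variables do not carry over. Pictures are saved under pics/ and viewed, and the job is handed in when it is done.

Besides the shell and the picture viewer there is one more tool, called after "Request:" in YAML: its name, and indented under it one key for each argument. step_arm: Moves the arm, as the interface text tells. Its arguments: {"type":"object","properties":{"plan":{"type":"string"}},"required":["plan"]}

```bash
mkdir -p pics; cat > h.py <<'E'
import numpy as np,cv2
from plant import telemetry,snapshot,calibration
def project(name,P):
    c=calibration(name);K=np.array(c['K']);T=np.array(c['camera_from_world'])
    P=np.atleast_2d(P);q=(T[:3,:3]@P.T).T+T[:3,3]
    s=np.c_[q[:,0]/-q[:,2],-q[:,1]/-q[:,2]]
    r2=(s**2).sum(1,keepdims=True);s=s*(1+c['k1']*r2)
    return s@K[:2,:2].T+K[:2,2]
def ray(name,uv):
    c=calibration(name);K=np.array(c['K']);T=np.array(c['camera_from_world'])
    d=(np.array(uv,float)-K[:2,2])/np.array([K[0,0],K[1,1]])
    s=d.copy()
    for _ in range(30): s=d/(1+c['k1']*(s@s))
    v=np.array([s[0],-s[1],-1]);R=T[:3,:3]
    return -R.T@T[:3,3],R.T@v
def atz(name,uv,z):
    o,d=ray(name,uv);return o+d*(z-o[2])/d[2]
def pic(name,fn,crop=None,scale=1):
    im=snapshot(name);cv2.imwrite('pics/raw_'+fn,im)
    if crop: im=im[crop[1]:crop[3],crop[0]:crop[2]]
    im=cv2.resize(im,None,fx=scale,fy=scale,interpolation=cv2.INTER_CUBIC);cv2.imwrite('pics/'+fn,im)
E
python3 - <<'E'
from h import *
pic('scene','s0.png',None,1.4);pic('top','t0.png',None,1.4)
print(telemetry.get_obs())
for n in('scene','top'):
    c=calibration(n);print(c)
E
```

```text
{'clock': 0.1, 'joint_pos': array([ 9.23640551e+01,  2.05865879e+01,  6.38054658e-01, -1.73305687e-02,
       -7.01360187e+01, -1.65072167e+01]), 'qvel': array([-0.04052677, -0.19557357,  0.13414219,  0.04887544, -0.06330953,
       -0.02150476]), 'tau': array([-1.60449283e-03, -5.84163058e+01,  2.93752635e+01,  7.01559439e+00,
        1.02114133e-02, -4.48985190e-05]), 'tool_pos': array([0.16485193, 0.65409885, 0.22571869]), 'orientation': array([ 1.79914303e+02, -8.40519537e-03, -1.41490560e+01]), 'force': array([0.63656032, 0.18739798, 0.10218895]), 'moment': array([ 0.02107292, -0.02604235, -0.03149599]), 'opening': 0.08750807608138238}
{'K': array([[430.41427555,   0.        , 278.87392912],
       [  0.        , 430.41427555, 203.00973717],
       [  0.        ,   0.        ,   1.        ]]), 'k1': -0.03247051477841589, 'camera_from_world': array([[-0.67957285, -0.73343954, -0.0157221 ,  0.34098232],
       [ 0.4003    , -0.38868953,  0.82986768, -0.28284768],
       [-0.61476878,  0.55766199,  0.5577387 , -0.53251632],
       [ 0.        ,  0.        ,  0.        ,  1.        ]])}
{'K': array([[533.75139238,   0.        , 274.84972382],
       [  0.        , 533.75139238, 199.19834454],
       [  0.        ,   0.        ,   1.        ]]), 'k1': 0.02999020312190523, 'camera_from_world': array([[ 0.02626289, -0.99963316, -0.00661812, -0.06855868],
       [ 0.97966351,  0.02441971,  0.19915593, -0.54425946],
       [-0.19892126, -0.01171394,  0.97994547, -1.27187726],
       [ 0.        ,  0.        ,  0.        ,  1.        ]])}
```

View pics/s0.png

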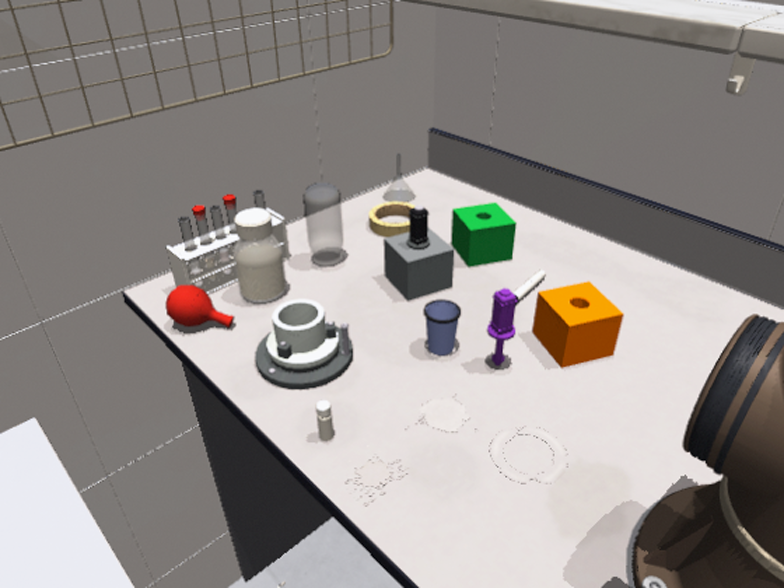

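View pics/t0.png

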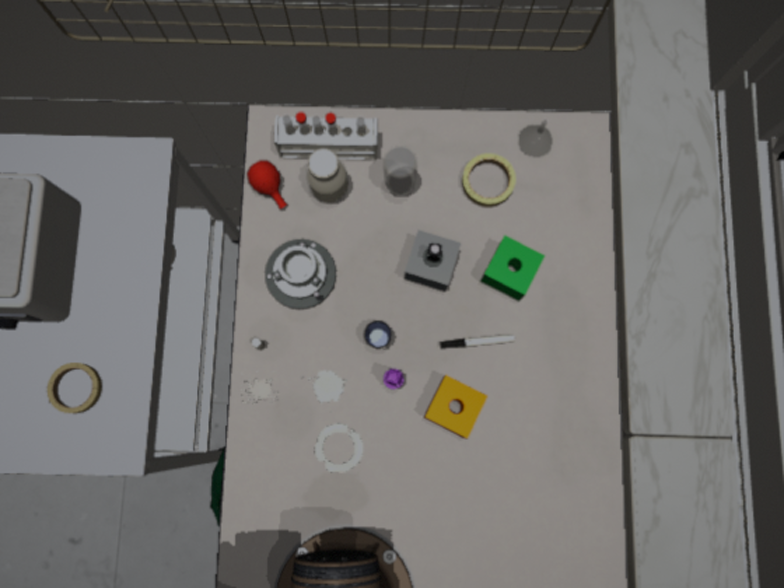

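The black tool in the grey stand shows at scene s0 (418,228) and top t0 (434,250). The look-alikes are the purple tool at s0 (503,315), the green stand at (484,230) and the orange stand at (580,320). I choose the black tool in the grey stand and check it in close crops.

```bash
python3 - <<'E'
from h import *
for n,fn in(('scene','s0'),('top','t0')):
    im=cv2.imread(f'pics/raw_{fn}.png')
    for k,(x,y) in {'tool':((300,165) if n=='scene' else (309,183)),'ring':((217,240) if n=='scene' else (214,194))}.items():
        h=42
        c=im[y-h:y+h,x-h:x+h]
        globals().setdefault('L',[]).append(cv2.resize(c,(390,390),interpolation=cv2.INTER_CUBIC)[:300 if 0 else 390])
a=np.vstack([np.hstack(L[:2]),np.hstack(L[2:])])
cv2.imwrite('pics/c0.png',cv2.resize(a,(600,600)))
print(project('top',[[.165,.655,.227]]),project('scene',[[.165,.655,.227]]))
print(atz('top',(310,178),.118),atz('top',(214,192),.07))
E
```

```text
[[-83.52725261 359.07144316]] [[-313.50256964  860.14769964]]
[ 0.58653135 -0.13769322  0.118     ] [0.55704457 0.0955223  0.07      ]
```

View pics/c0.png

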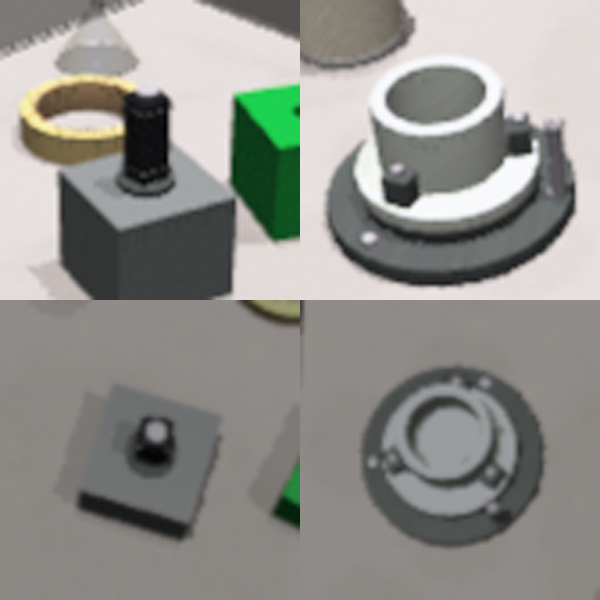

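```bash
python3 - <<'E'
from h import *
def crop(fn,x0,y0,x1,y1,s,out):
    im=cv2.imread(f'pics/raw_{fn}.png')[y0:y1,x0:x1]
    im=cv2.resize(im,None,fx=s,fy=s,interpolation=cv2.INTER_LANCZOS4)
    if fn[0]=='t': im=cv2.convertScaleAbs(im,alpha=1.4)
    for x in range(x0,x1,10):
        cv2.putText(im,str(x),((x-x0)*s,10),0,.35,(0,0,255));cv2.line(im,((x-x0)*s,12),((x-x0)*s,20),(0,0,255))
    for y in range(y0,y1,10):
        cv2.putText(im,str(y),(0,(y-y0)*s+4),0,.35,(0,0,255));cv2.line(im,(24,(y-y0)*s),(32,(y-y0)*s),(0,0,255))
    cv2.imwrite('pics/'+out,im)
crop('t0',185,165,245,225,10,'ct_ring.png')
crop('t0',280,160,335,210,11,'ct_tool.png')
crop('s0',180,205,260,280,8,'cs_ring.png')
crop('s0',265,140,335,215,8,'cs_tool.png')
E
```

```text
(no output)
```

View pics/ct_ring.png

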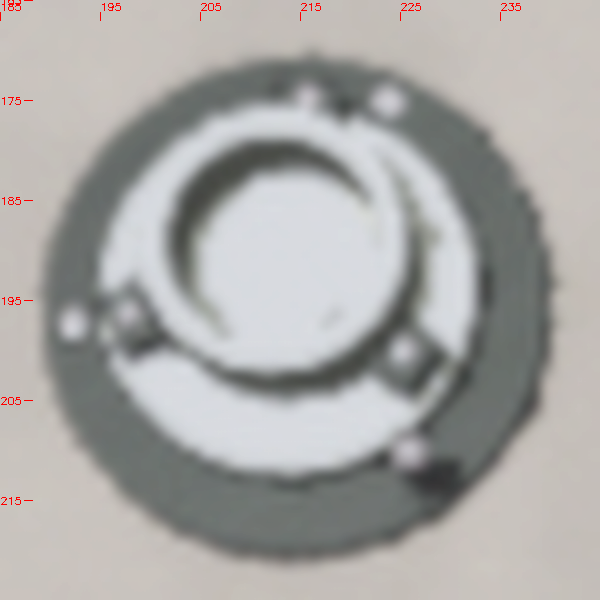

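View pics/ct_tool.png

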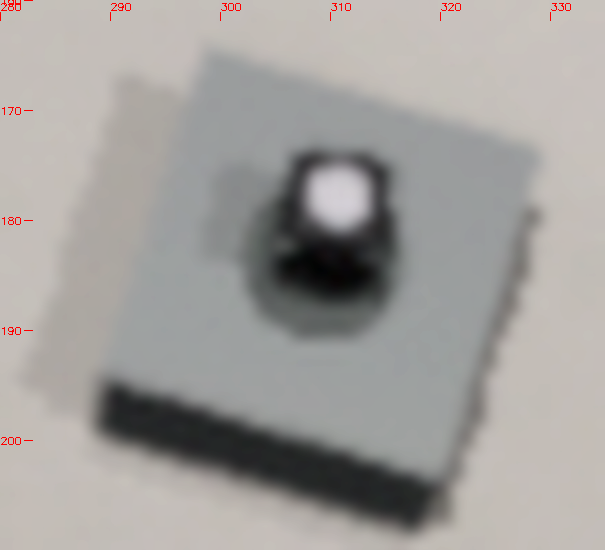

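View pics/cs_ring.png

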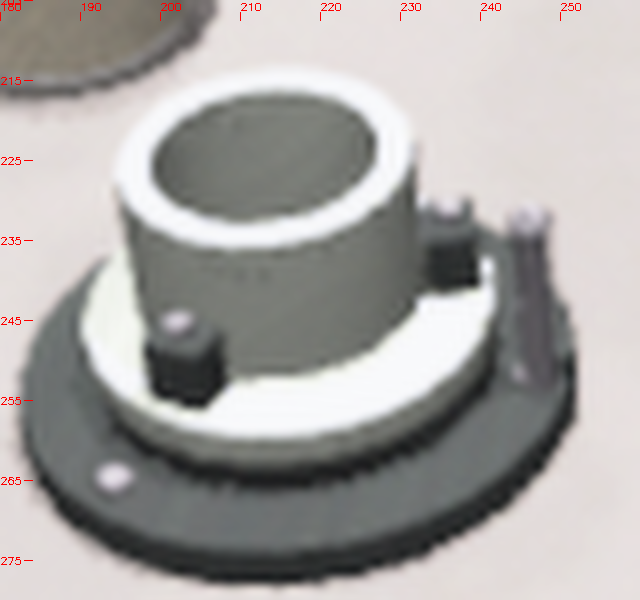

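View pics/cs_tool.png

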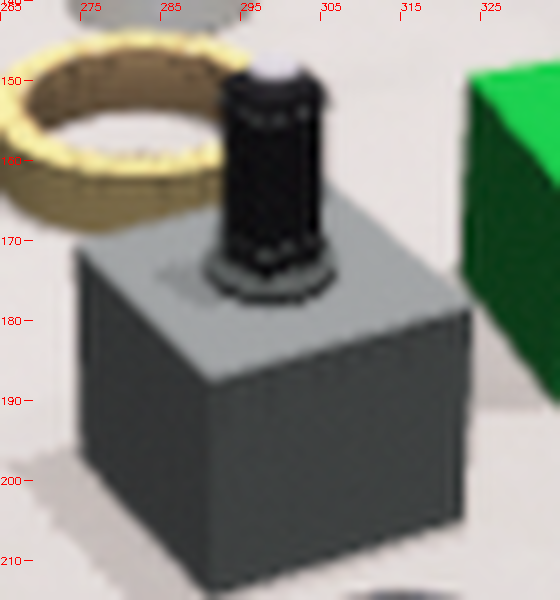

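```bash
cat > fit.py <<'E'
from h import *
from scipy.optimize import least_squares
def sq(p,pts):
    x,y,t=p;c,s=np.cos(t),np.sin(t);return np.array([[x+c*a-s*b,y+s*a+c*b,z] for a,b,z in pts])
h=.04
T=[(298.6,164.3),(329.1,173.6),(320,203.9),(289.1,194.5)]
for z in(0.07,):
    q=np.array([atz('top',u,z)[:2] for u in T]);print('top',q.mean(0),[np.linalg.norm(q[i]-q[i-1]) for i in range(4)],[np.degrees(np.arctan2(*(q[i]-q[i-1])[::-1])) for i in range(4)])
S=[(274.6,170.6),(291.5,187.6),(323.75,178.1)]
q=np.array([atz('scene',u,.07)[:2] for u in S]);print('scene',(q[0]+q[2])/2,[np.linalg.norm(q[i]-q[i-1]) for i in (1,2)],[np.degrees(np.arctan2(*(q[i]-q[i-1])[::-1])) for i in (1,2)])
print('button top',atz('top',(310.7,177.8),.118),'scene',atz('scene',(299,148),.118))
# holder foot by contour
def foot(name,pts,r,z):
    g=np.array([atz(name,u,z)[:2] for u in pts])
    f=least_squares(lambda p:np.hypot(*(g-p).T)-r,g.mean(0));print(name,r,f.x,np.round(f.fun*1000,1));return f.x
foot('top',[(189.3,195),(196,177),(215,171),(233,177.5),(240,191),(238,206),(229.5,216.5),(202,215)],.066,.012)
foot('scene',[(183,254),(185.5,264.5),(195,272.5),(215,275.5),(235,271.5),(248,260),(251.5,252)],.066,.012)
print('post',atz('top',(225.7,210.1),.063),atz('scene',(245.8,231.8),.063))
foot('scene',[(198.7,226),(201.5,221),(209,217),(218,216),(226,220),(227.5,224),(224,229.5),(214,233),(202,231.8)],.026,.07)
foot('scene',[(194.3,226),(198,219),(207,214.5),(217,213.3),(228,217),(232,224),(228,230.5),(214,236),(201,234)],.034,.07)
foot('top',[(201.3,189),(203.5,183.5),(208,179.8),(214,179),(222,185)],.026,.07)
E
python3 fit.py
```

```text
top [ 0.58312176 -0.13852652] [np.float64(0.08042593301388082), np.float64(0.07902763601689396), np.float64(0.0800394350592748), np.float64(0.07914776976471813)] [np.float64(-15.877962381768022), np.float64(-106.15598483696677), np.float64(164.2087006859556), np.float64(74.12429385756215)]
scene [ 0.5839838 -0.1362565] [np.float64(0.07972024008176687), np.float64(0.078367587342146)] [np.float64(163.46828384415056), np.float64(-105.08570349126192)]
button top [ 0.58706208 -0.13935213  0.118     ] scene [ 0.60511383 -0.15739537  0.118     ]
top 0.066 [0.56205019 0.10012918] [ 0.   2.9 -2.7 -1.3 -1.   0.4  2.3 -4.5]
scene 0.066 [0.5575271  0.10567269] [-1.6 -1.   0.5 -0.2  1.5 -1.6 -1.6]
post [0.51375044 0.06542389 0.063     ] [0.51347839 0.06897194 0.063     ]
scene 0.026 [0.56431215 0.10366417] [ 0.  -0.4 -0.   1.1 -0.1  0.1  0.3 -0.4  1.3]
scene 0.034 [0.56495862 0.1031582 ] [ 0.   0.7  0.7  0.6 -0.7  0.4  0.8  1.  -0.4]
top 0.026 [0.56417533 0.1006309 ] [ 0.6 -0.2 -0.1  0.   0.4]
```

```bash
python3 - <<'E'
from h import *
for b in [(310.6,177.8)]:print('top btn',atz('top',b,.133))
for b in [(299.3,147.8)]:print('sc btn',atz('scene',b,.133))
# collar circle at z=.075 center: top image collar x 302..316, bottom 190.8 ; scene x 290..307, bottom 176.5
from scipy.optimize import least_squares
for n,pts in (('top',[(302.2,186),(304,189),(308,190.9),(312,190.5),(315.2,187)]),('scene',[(290.3,173),(293,176),(299,177.6),(304,176.2),(306.8,173)])):
    g=np.array([atz(n,u,.073)[:2] for u in pts]);f=least_squares(lambda p:np.hypot(*(g-p).T)-.018,g.mean(0));print(n,f.x,f.fun*1000)
out=[]
for yaw in(-30,-16,0,15):
    row=[]
    for n,fn,(x0,y0,x1,y1),cx,cy in(('top','t0',(295,168,325,198),.5846,-.139),('scene','s0',(285,142,315,182),.5846,-.1365)):
        im=cv2.imread(f'pics/raw_{fn}.png')[y0:y1,x0:x1];s=300/(y1-y0)
        im=cv2.resize(im,None,fx=s,fy=s,interpolation=cv2.INTER_CUBIC);im=cv2.convertScaleAbs(im,alpha=2)
        t=np.radians(yaw);c,sn=np.cos(t),np.sin(t)
        for z,col in((.130,(0,0,255)),(.075,(0,255,0))):
            P=[[cx+c*a-sn*b,cy+sn*a+c*b,z] for a,b in((.011,.011),(-.011,.011),(-.011,-.011),(.011,-.011))]
            q=(project(n,P)-[x0-.0,y0-.0]+.5)*s
            cv2.polylines(im,[q.astype(int)],True,col,1)
        cv2.putText(im,str(yaw),(5,290),0,.6,(255,0,0));row.append(im)
    out.append(np.vstack([cv2.resize(r,(200,300)) if 0 else r[:, :225] if r.shape[1]<300 else cv2.resize(r,(225,225)) for r in row]))
cv2.imwrite('pics/yaw.png',np.hstack(out)[:, :800] if 0 else cv2.resize(np.hstack(out),(800,467)))
E
```

```text
top btn [ 0.58335489 -0.13827738  0.133     ]
sc btn [ 0.58429817 -0.13721251  0.133     ]
top [ 0.58287663 -0.13773354] [-0.45872339 -0.02162578  0.0896785   0.4301145  -0.6883113 ]
scene [ 0.58421069 -0.13584597] [-0.14752475 -0.78049696  1.0199508  -0.62556382 -0.319438  ]
```

View pics/yaw.png

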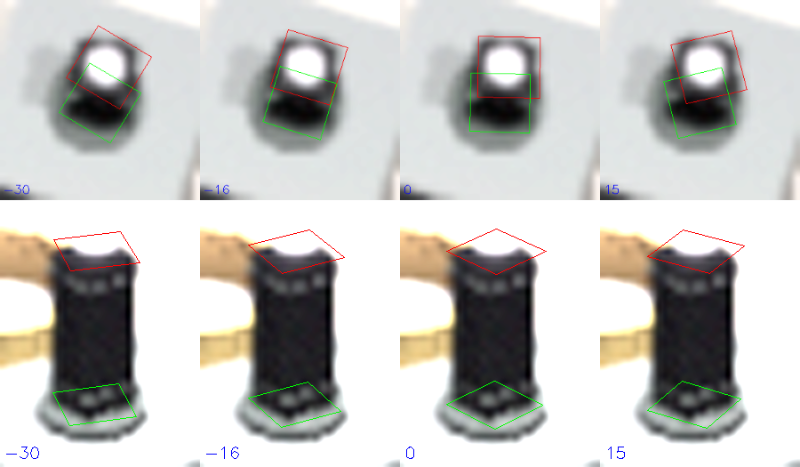

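```bash
python3 - <<'E'
from h import *
a=cv2.imread('pics/raw_s0.png')[143:180,285:312];b=cv2.imread('pics/raw_t0.png')[170:194,299:320]
f=lambda im,s:(255*(cv2.resize(im,None,fx=s,fy=s,interpolation=cv2.INTER_CUBIC)/255.)**.45).astype('uint8')
a=f(a,15);b=f(b,18);H=max(a.shape[0],b.shape[0])
p=lambda x:np.vstack([x,np.zeros((H-x.shape[0],x.shape[1],3),'uint8')])
cv2.imwrite('pics/tz.png',np.hstack([p(a),p(b)]))
E
```

```text
(no output)
```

View pics/tz.png

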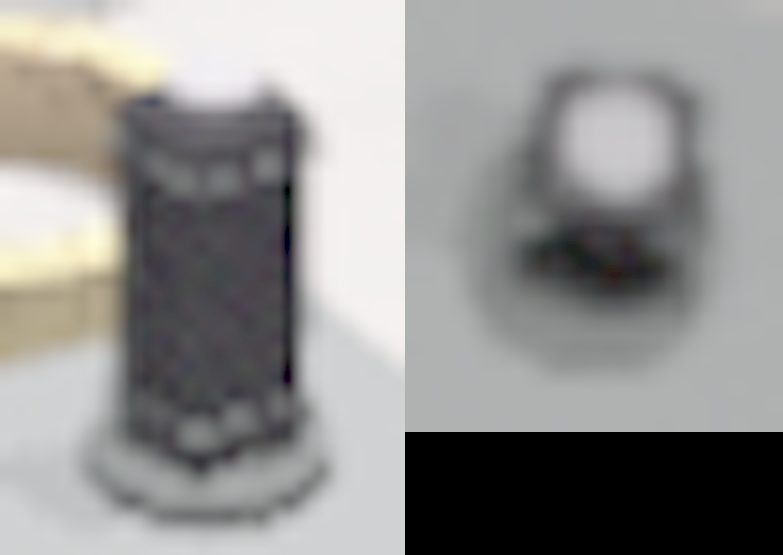

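Top view t0: tool button at raw (310.6,177.8), stand yaw about -16°, and the handle is aligned with it. The tool sits at about (0.5836,-0.137), and the gripper yaw of -14° already matches. Bore centre is about (0.564,0.102) and the post is at (0.5136,0.067). I'm moving above the tool now.

Request:
step_arm:
  plan: "8.76 2.5 2.775 0 0 0 0;8.76 2.5 2.775 0 0 0 0;8.76 2.5 2.775 0 0 0 0;8.76 2.5 2.775 0 0 0 0;8.76 2.5 2.775 0 0 0 0;8.76 2.5 2.775 0 0 0 0;8.76 2.5 2.775 0 0 0 0;8.76 2.5 2.775 0 0 0 0;8.76 2.5 2.775 0 0 0 0;8.76 2.5 2.775 0 0 0 0;8.76 2.5 2.775 0 0 0 0;8.76 2.5 2.775 0 0 0 0"

```text
clock: 1.1
tool_pos: [0.3747, 0.2564, 0.2266]
orientation: [-180.0, 0.0, -14.1]
force: [1.2, -0.1, 0.2]
opening: 0.0875
```

Request:
step_arm:
  plan: "8.76 2.5 2.775 0 0 0 0;8.76 2.5 2.775 0 0 0 0;8.76 2.5 2.775 0 0 0 0;8.76 2.5 2.775 0 0 0 0;8.76 2.5 2.775 0 0 0 0;8.76 2.5 2.775 0 0 0 0;8.76 2.5 2.775 0 0 0 0;8.76 2.5 2.775 0 0 0 0;8.76 2.5 2.775 0 0 0 0;8.76 2.5 2.775 0 0 0 0;8.76 2.5 2.775 0 0 0 0;8.76 0 0 0 0 0 0"

```text
clock: 2.1
tool_pos: [0.5682, -0.1096, 0.2253]
orientation: [179.9, 0.1, -14.4]
force: [0.1, 0.1, 0.1]
opening: 0.0878
```

Request:
step_arm:
  plan: "8.76 1.1 1.15 0 0 0 0;8.76 1.1 1.15 0 0 0 0;8.76 0 0 3 0 0 0;8.76 0 0 3 0 0 0;8.76 0 0 1.5 0 0 0;8.76 0 0 0 0 0 0;8.76 0 0 0 0 0 0"

```text
clock: 2.68
tool_pos: [0.5818, -0.1327, 0.151]
orientation: [179.9, 0.1, -14.1]
force: [0.1, 0.7, 0.2]
opening: 0.0876
```

```bash
python3 - <<'E'
from h import *
pic('scene','s1.png',(230,90,360,190),5)
print(telemetry.get_obs()['tool_pos'],telemetry.get_obs()['orientation'])
E
```

```text
[ 0.58275644 -0.13259889  0.15228669] [ 1.79977024e+02 -2.52214482e-02 -1.41157860e+01]
```

View pics/s1.png

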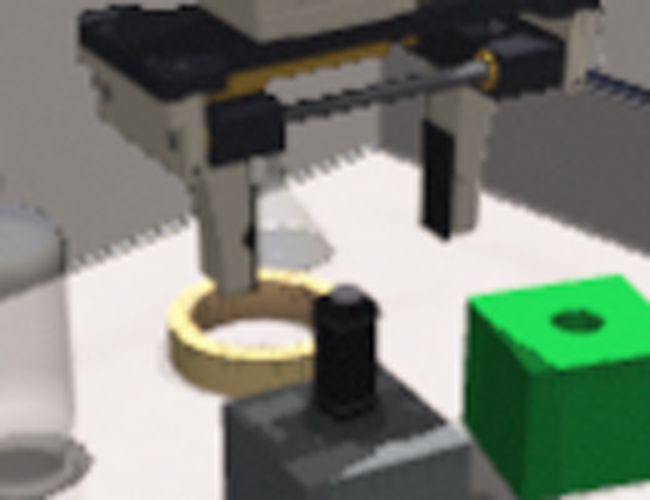

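The scene shows the gripper straddling the handle at crop (345,350), with the fingers to either side. I'm correcting 5 mm sideways, descending and gripping.

Request:
step_arm:
  plan: "8.76 0.2 0.45 0 0 0 0;8.76 0 0 2 0 0 0;8.76 0 0 2 0 0 0;8.76 0 0 1.7 0 0 0;8.76 0 0 1 0 0 0;8.76 0 0 0 0 0 0;8.76 0 0 0 0 0 0;8.76 0 0 0 0 0 0"

```text
clock: 3.4
tool_pos: [0.5842, -0.1375, 0.0861]
orientation: [-180.0, -0.1, -14.1]
force: [-0.4, 0.5, 0.0]
opening: 0.0878
```

```bash
python3 - <<'E'
from h import *
pic('scene','s2.png',(230,90,360,190),5)
o=telemetry.get_obs();print(o['tool_pos'],o['orientation'],o['force'])
E
```

```text
[ 0.58420655 -0.13744019  0.08611547] [-1.79973763e+02 -1.35739173e-01 -1.41198569e+01] [0.92130651 0.08308503 1.36516   ]
```

View pics/s2.png

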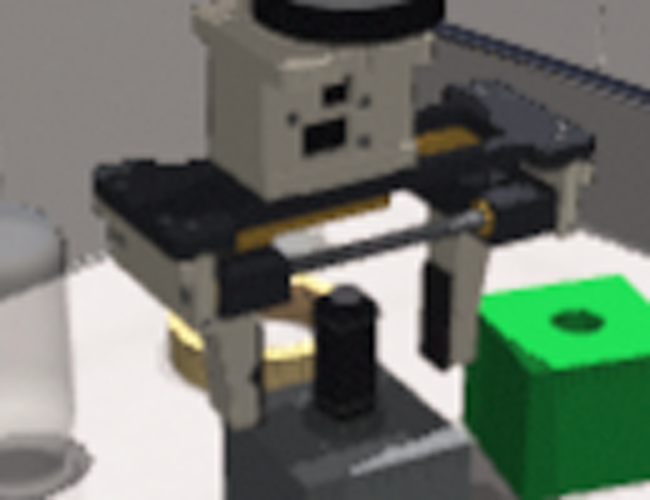

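Request:
step_arm:
  plan: "0 0 0 0 0 0 0;0 0 0 0 0 0 0;0 0 0 0 0 0 0;0 0 0 0 0 0 0;0 0 0 0 0 0 0;0 0 0 0 0 0 0;0 0 0 0 0 0 0;0 0 0 0 0 0 0"

```text
clock: 4.12
tool_pos: [0.5831, -0.1374, 0.0845]
orientation: [180.0, 0.0, -14.1]
force: [0.0, -0.2, -0.8]
opening: 0.0398
```

Request:
step_arm:
  plan: "0 0 0 0 0 0 0;0 0 0 0 0 0 0;0 0 0 0 0 0 0;0 0 0 0 0 0 0;0 0 0 0 0 0 0;0 0 0 0 0 0 0"

```text
clock: 4.62
tool_pos: [0.5831, -0.1374, 0.0845]
orientation: [180.0, 0.0, -14.1]
force: [-0.4, 0.4, 0.2]
opening: 0.0231
```

Request:
step_arm:
  plan: "0 0 0 0 0 0 0;0 0 0 0 0 0 0;0 0 0 0 0 0 0;0 0 0 0 0 0 0"

```text
clock: 4.95
tool_pos: [0.5831, -0.1374, 0.0845]
orientation: [180.0, 0.0, -14.1]
force: [-0.1, -0.8, -0.6]
opening: 0.0232
```

```bash
python3 - <<'E'
from h import *
o=telemetry.get_obs();print(o['tool_pos'],o['orientation'],o['force'],o['opening'],o['joint_pos'])
pic('scene','s3.png',(230,90,360,190),5)
pic('top','t3.png',(280,150,340,200),11)
o=telemetry.get_obs();print(o['tool_pos'],o['orientation'],o['force'],o['opening'])
E
```

```text
[ 0.58306167 -0.13740247  0.08453872] [ 1.79997080e+02  5.49772781e-03 -1.41378219e+01] [-0.13107427 -0.77645964 -0.57543212] 0.023245863955092996 [ 5.41437583e+00  2.07445997e+01 -1.93885377e+01  1.19225973e-03
 -4.98730205e+01  7.04470340e+01]
[ 0.58306837 -0.13738354  0.08451422] [ 1.79997875e+02  6.81095303e-03 -1.41389837e+01] [-0.14001997 -0.54156687 -1.32723652] 0.022884983169673138
```

View pics/s3.png

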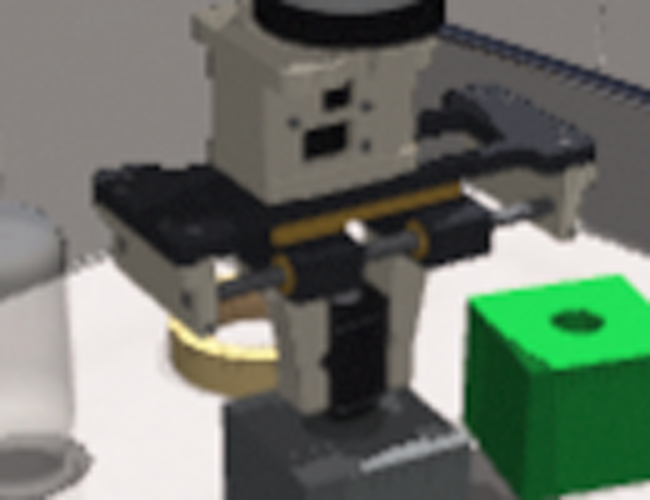

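```bash
python3 - <<'E'
from h import *
out=[]
for fn in('s2','s3'):
    im=cv2.imread(f'pics/raw_{fn}.png')[143:185,280:320]
    out.append((255*(cv2.resize(im,None,fx=9.5,fy=9.5,interpolation=cv2.INTER_CUBIC)/255.)**.5).astype('uint8'))
cv2.imwrite('pics/cmp.png',np.hstack(out))
t=cv2.imread('pics/t3.png');cv2.imwrite('pics/t3b.png',cv2.convertScaleAbs(t,alpha=1.8))
E
```

```text
(no output)
```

View pics/cmp.png

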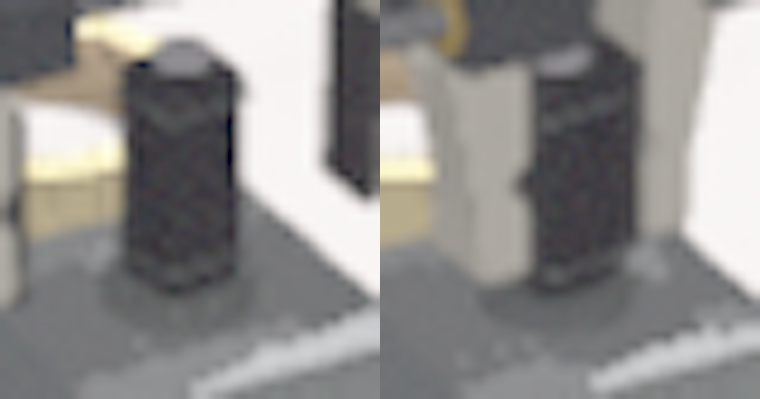

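View pics/t3b.png

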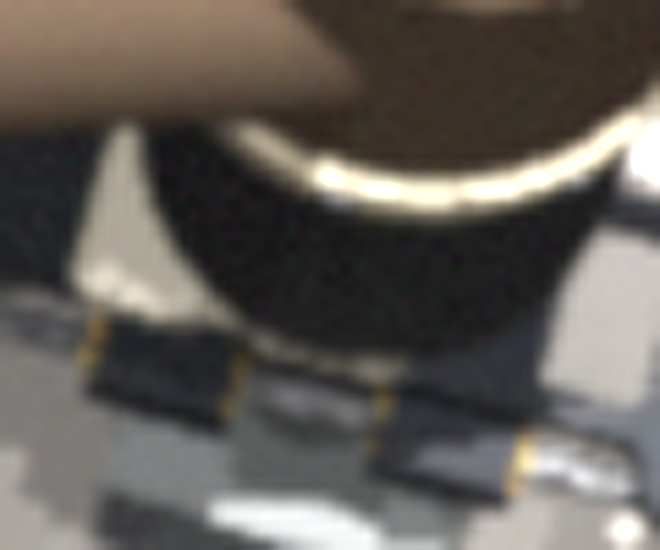

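The collar and button did not move; the handle just turned to align. I'm lifting.

Request:
step_arm:
  plan: "0 0 0 -0.4 0 0 0;0 0 0 -1 0 0 0;0 0 0 -1.2 0 0 0;0 0 0 -1.2 0 0 0;0 0 0 -1.2 0 0 0;0 0 0 -1.2 0 0 0;0 0 0 -1.2 0 0 0;0 0 0 -0.4 0 0 0;0 0 0 0 0 0 0"

```text
clock: 5.8
tool_pos: [0.584, -0.1374, 0.1645]
orientation: [-180.0, -0.2, -14.1]
force: [-0.4, -0.1, -1.2]
opening: 0.023
```

```bash
python3 - <<'E'
from h import *
o=telemetry.get_obs();print(o['tool_pos'],o['orientation'],o['force'],o['opening'])
pic('scene','s4.png',(230,90,360,190),5)
E
```

```text
[ 0.58402504 -0.13736527  0.16447522] [-1.79953381e+02 -1.73583790e-01 -1.41293060e+01] [-0.40492076 -0.14493394 -1.17170558] 0.02297322317554276
```

View pics/s4.png

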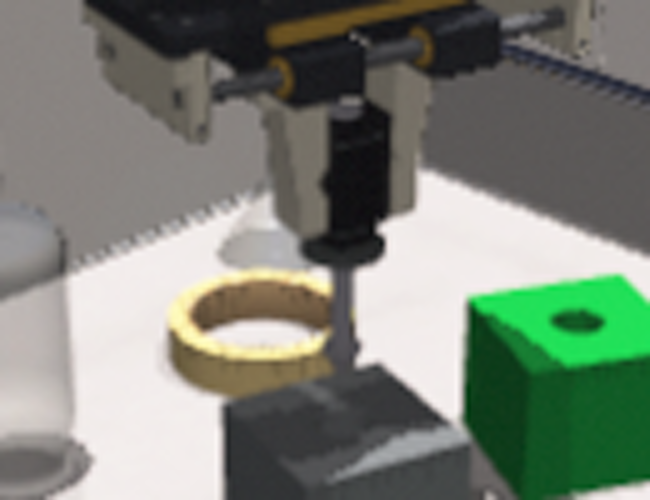

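The tool is out and hanging straight (collar at crop (342,245)). I'm travelling to the ring.

Request:
step_arm:
  plan: "0 -0.3 -1 0 0 0 0;0 -0.7 -2.1 0 0 0 0;0 -0.7 -2.1 0 0 0 0;0 -0.7 -2.1 0 0 0 0;0 -0.7 -2.1 0 0 0 0;0 -0.7 -2.1 0 0 0 0;0 -0.7 -2.1 0 0 0 0;0 -0.7 -2.1 0 0 0 0;0 -0.7 -2.1 0 0 0 0;0 -0.7 -2.1 0 0 0 0;0 -0.7 -2.1 0 0 0 0;0 -0.4 -1 0 0 0 0"

```text
clock: 6.85
tool_pos: [0.5639, 0.1068, 0.1617]
orientation: [180.0, 0.1, -14.1]
force: [-0.0, -1.2, -1.3]
opening: 0.0227
```

Request:
step_arm:
  plan: "0 0 0 0 0 0 0;0 0 0 0 0 0 0;0 0 0 0 0 0 0"

```text
clock: 7.1
tool_pos: [0.5643, 0.1041, 0.1621]
orientation: [180.0, 0.0, -14.1]
force: [0.1, -0.2, -1.9]
opening: 0.0236
```

```bash
python3 - <<'E'
from h import *
pic('scene','s5.png',(165,150,275,280),5)
o=telemetry.get_obs();print(o['tool_pos'],o['orientation'],o['force'],o['opening'])
im=cv2.imread('pics/s5.png');print(im.shape);cv2.imwrite('pics/s5.png',cv2.resize(im,(500,591)))
E
```

```text
[0.56439981 0.10381501 0.1622293 ] [ 1.79969635e+02  3.18894457e-02 -1.41670702e+01] [ 0.31311124  0.02792959 -1.5033644 ] 0.022818281182738227
(650, 550, 3)
```

View pics/s5.png

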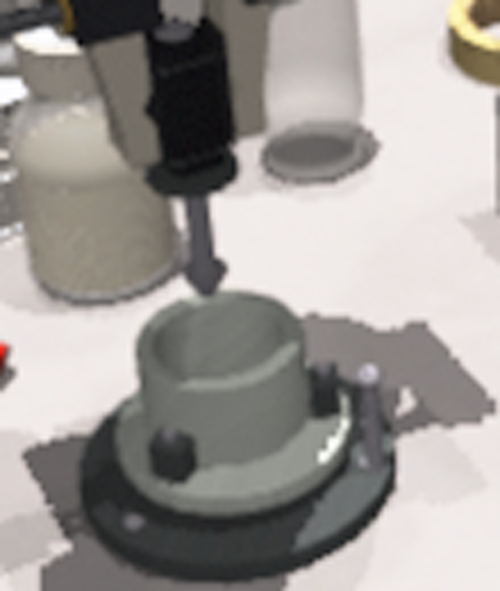

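```bash
python3 - <<'E'
from h import *
a=cv2.imread('pics/raw_s5.png')[180:240,190:240]
cv2.imwrite('pics/z5.png',cv2.resize(a,None,fx=10,fy=10,interpolation=cv2.INTER_CUBIC))
print(project('scene',[[.5644,.1038,.0927],[.5644,.1038,.0927+.012],[.5644,.1038,.0927+.055]]))
E
```

```text
[[211.75486949 214.36908795]
 [211.05995486 208.85720874]
 [208.47325283 188.28810032]]
```

View pics/z5.png

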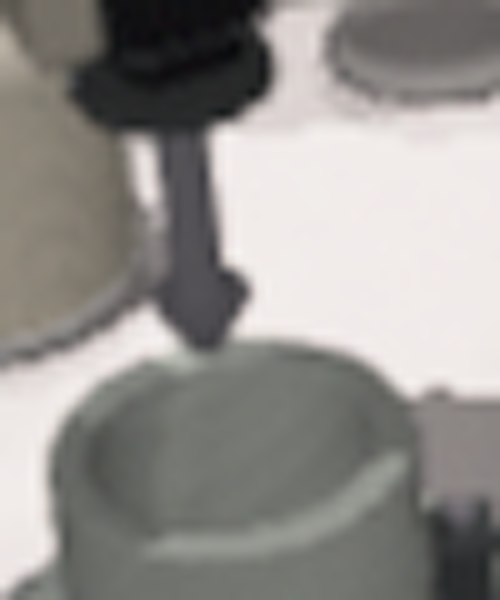

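The tip appears at raw (210.5,214.5) against (211.75,214.4) predicted. That is about 2 mm of camera bias, so in robot coordinates the bore centre is about (0.563,0.102). I'm descending at the centre.

Request:
step_arm:
  plan: "0 -0.09 0.2 0.3 0 0 0;0 0 0 0.6 0 0 0;0 0 0 0.6 0 0 0;0 0 0 0.6 0 0 0;0 0 0 0.5 0 0 0;0 0 0 0.25 0 0 0;0 0 0 0 0 0 0;0 0 0 0 0 0 0"

```text
clock: 7.82
tool_pos: [0.5633, 0.1027, 0.1339]
orientation: [180.0, 0.0, -14.1]
force: [0.6, -0.3, 0.0]
opening: 0.023
```

```bash
python3 - <<'E'
from h import *
F=[]
for i in range(6):
    pic('scene',f's6_{i}.png',(180,190,250,250),8)
    o=telemetry.get_obs();F.append(np.r_[o['force'],o['tool_pos']])
F=np.array(F);print(F.round(4));print(F.mean(0).round(4),F.std(0).round(4),o['orientation'],o['clock'])
E
```

```text
[[-0.2156  0.2624 -1.6685  0.5635  0.1028  0.1342]
 [-0.53   -0.0883 -0.9905  0.5635  0.1029  0.1343]
 [ 1.0159  0.7452 -1.5603  0.5635  0.1029  0.1344]
 [ 0.8157 -0.5723 -0.3712  0.5635  0.1029  0.1344]
 [ 0.0714  0.5676 -1.0058  0.5635  0.1029  0.1344]
 [ 0.6646 -0.0546 -1.5058  0.5634  0.1028  0.1343]]
[ 0.3037  0.1434 -1.1837  0.5635  0.1029  0.1343] [5.654e-01 4.400e-01 4.490e-01 0.000e+00 0.000e+00 1.000e-04] [-1.79984120e+02 -1.76152634e-02 -1.41347645e+01] 8.1167
```

View pics/s6_5.png

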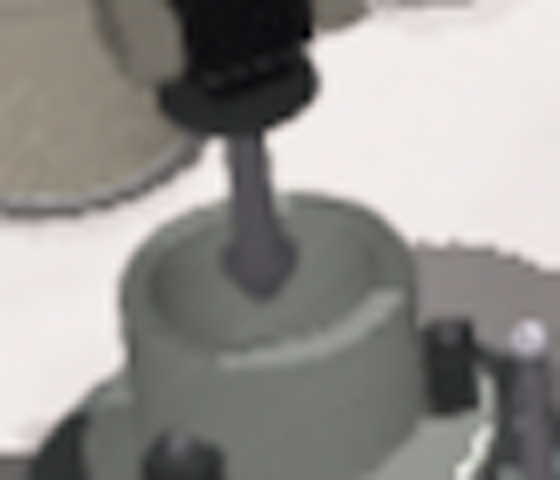

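The blade tip is inside the bore at crop (262,292), 5 mm below the rim, and the force baseline is about (0.3,0.1,-1.2). I'm moving toward the post, at azimuth about 216°.

Request:
step_arm:
  plan: "0 -0.24 0.3 0.03 0 0 0;0 -0.24 0.3 0.03 0 0 0;0 -0.24 0.3 0 0 0 0;0 -0.24 0.3 0 0 0 0;0 -0.22 0.28 0 0 0 0;0 0 0 0 0 0 0;0 0 0 0 0 0 0"

```text
clock: 8.7
tool_pos: [0.5482, 0.0911, 0.1337]
orientation: [-180.0, -0.0, -14.1]
force: [0.1, 0.2, -0.4]
opening: 0.0231
```

Request:
step_arm:
  plan: "0 -0.06 0.08 0 0 0 0;0 -0.06 0.08 0 0 0 0;0 0 0 0 0 0 0"

```text
clock: 8.95
tool_pos: [0.547, 0.0902, 0.1336]
orientation: [-180.0, -0.0, -14.1]
force: [1.2, 0.8, -0.2]
opening: 0.0229
```

```bash
cat > rd.py <<'E'
from h import *
import sys
n=int(sys.argv[1]) if len(sys.argv)>1 else 3
F=[]
for i in range(n):
    snapshot('scene')
    o=telemetry.get_obs();F.append(np.r_[o['force'],o['tool_pos']])
F=np.array(F);print(F.mean(0).round(4),o['orientation'].round(2),o['clock'])
E
python3 rd.py 3
```

```text
[ 0.5883  0.2358 -1.1412  0.547   0.0902  0.1336] [-1.7999e+02 -2.0000e-02 -1.4130e+01] 9.1
```

Request:
step_arm:
  plan: "0 -0.05 0.06 0 0 0 0;0 -0.05 0.06 0 0 0 0;0 0 0 0 0 0 0"

```text
clock: 9.35
tool_pos: [0.5459, 0.0894, 0.1337]
orientation: [-180.0, -0.1, -14.1]
force: [1.8, 1.4, -0.8]
opening: 0.0231
```

```bash
python3 rd.py 4
```

```text
[ 1.9855  1.4787 -0.8058  0.5458  0.0893  0.1337] [-1.7997e+02 -4.0000e-02 -1.4130e+01] 9.55
```

Contact at the post gives 2.2 N. Next is a planner that works out each short arc from the force readings.

```bash
cat > pl.py <<'E'
# usage: pl.py  (log.txt rows: px py fx fy ; cmd.txt: cmd x y) args: dtheta nrows
import numpy as np,sys,json
from scipy.optimize import least_squares
psi=np.radians(-14.13);k=2.5;b=np.array([.3,.14])
S=json.load(open('st.json'))
def fit(log):
    L=np.array(log);p=L[:,:2];F=L[:,2:]-b
    def res(q):
        c=np.array(q[:2])/1e3;d=p-c+F/k/1e3
        return np.r_[(np.hypot(*d.T)*1e3-q[2])/.3,(q[0]-562.8)/1.2,(q[1]-101.8)/1.2,(q[2]-19.5)/.6]
    return least_squares(res,[563,102,19.5]).x
def plan(dth,n,Ft,z=0):
    q=fit(S['log']);c=q[:2]/1e3;Ro=(q[2]+Ft/k)/1e3
    cmd=np.array(S['cmd']);th0=np.arctan2(*(cmd-c)[::-1]);r0=np.hypot(*(cmd-c))
    rows=[];cur=cmd.copy()
    for i in range(1,n+1):
        th=th0+np.radians(dth)*i/n;r=r0+(Ro-r0)*min(1,i/min(n,4))
        d=c+r*np.array([np.cos(th),np.sin(th)])-cur
        t=np.array([d@[np.cos(psi),np.sin(psi)],d@[np.sin(psi),-np.cos(psi)]])
        t=np.round(t*100,2)
        rows.append(t)
        t=t/100;cur=cur+t[0]*np.array([np.cos(psi),np.sin(psi)])+t[1]*np.array([np.sin(psi),-np.cos(psi)])
    S['cmd']=list(cur);json.dump(S,open('st.json','w'))
    print('fit',q.round(2),'th0 %.1f r0 %.2f -> Ro %.2f end th %.1f cmd'%(np.degrees(th0)%360,r0*1e3,Ro*1e3,np.degrees(th)%360),cur.round(4))
    print(';'.join('0 %.2f %.2f 0 0 0 0'%tuple(r) for r in rows))
def add(px,py,fx,fy):
    S['log'].append([px,py,fx,fy]);q=fit(S['log']);c=q[:2]/1e3
    n=np.array([px,py])-c;n/=np.hypot(*n);F=np.array([fx,fy])-b
    print('Fn %.1f Ft %.1f  lag(mm)'%(-F@n,F@[-n[1],n[0]]),((np.array([px,py])-S['cmd'])*1e3).round(1));json.dump(S,open('st.json','w'))
E
python3 - <<'E'
import json
json.dump(dict(cmd=[.5458,.0893],log=[[.5470,.0902,.6,.3],[.5458,.0893,1.99,1.48],[.5458,.0893,1.99,1.48]]),open('st.json','w'))
E
python3 -c "
from pl import *
plan(15,5,5)"
```

```text
fit [562.49 101.59  19.59] th0 216.4 r0 20.72 -> Ro 21.59 end th 231.4 cmd [0.549  0.0847]
0 0.07 0.08 0 0 0 0;0 0.08 0.09 0 0 0 0;0 0.08 0.07 0 0 0 0;0 0.09 0.08 0 0 0 0;0 0.10 0.05 0 0 0 0
```

Request:
step_arm:
  plan: "0 -0.05 0.06 0 0 0 0;0 0 0 0 0 0 0"

```text
clock: 9.72
tool_pos: [0.5452, 0.0889, 0.1337]
orientation: [-180.0, -0.1, -14.1]
force: [3.3, 2.2, -1.2]
opening: 0.0229
```

```bash
python3 rd.py 3; python3 -c "
import json
S=json.load(open('st.json'));print(S)"
```

```text
[ 3.2148  2.3561 -1.0053  0.5451  0.0889  0.1336] [-1.7997e+02 -4.0000e-02 -1.4130e+01] 9.8667
{'cmd': [0.5489696718004243, 0.0846866302253565], 'log': [[0.547, 0.0902, 0.6, 0.3], [0.5458, 0.0893, 1.99, 1.48], [0.5458, 0.0893, 1.99, 1.48]]}
```

```bash
python3 -c "
from pl import *
S['cmd']=[.5451,.0889];S['log'].append([.5451,.0889,3.2,2.35])
plan(15,5,4.5)"
```

```text
fit [562.39 101.56  19.62] th0 216.2 r0 21.43 -> Ro 21.42 end th 231.2 cmd [0.5489 0.0848]
0 0.09 0.07 0 0 0 0;0 0.09 0.06 0 0 0 0;0 0.10 0.06 0 0 0 0;0 0.09 0.06 0 0 0 0;0 0.10 0.05 0 0 0 0
```

Request:
step_arm:
  plan: "0 0.09 0.07 0 0 0 0;0 0.09 0.06 0 0 0 0;0 0.10 0.06 0 0 0 0;0 0.09 0.06 0 0 0 0;0 0.10 0.05 0 0 0 0"

```text
clock: 10.28
tool_pos: [0.5486, 0.0845, 0.1335]
orientation: [180.0, 0.0, -14.1]
force: [0.8, 4.2, 1.4]
opening: 0.0225
```

```bash
python3 -c "
from pl import *
add(.5486,.0845,.8,4.2)
plan(18,6,4.5)"
```

```text
Fn 3.3 Ft -2.4  lag(mm) [-0.3 -0.3]
fit [563.26 100.14  19.66] th0 226.9 r0 20.96 -> Ro 21.46 end th 244.9 cmd [0.5542 0.0807]
0 0.09 0.06 0 0 0 0;0 0.10 0.06 0 0 0 0;0 0.10 0.05 0 0 0 0;0 0.10 0.05 0 0 0 0;0 0.11 0.03 0 0 0 0;0 0.11 0.02 0 0 0 0
```

Request:
step_arm:
  plan: "0 0.09 0.06 0 0 0 0;0 0.10 0.06 0 0 0 0;0 0.10 0.05 0 0 0 0;0 0.10 0.05 0 0 0 0;0 0.11 0.03 0 0 0 0;0 0.11 0.02 0 0 0 0"

```text
clock: 10.78
tool_pos: [0.5534, 0.0807, 0.1332]
orientation: [-180.0, 0.1, -14.2]
force: [-1.8, 6.5, 2.3]
opening: 0.0223
```

```bash
python3 -c "
from pl import *
add(.5534,.0807,-1.8,6.5)
plan(18,6,4.5)"
```

```text
Fn 4.6 Ft -4.8  lag(mm) [-0.8 -0. ]
fit [563.53  99.74  19.69] th0 243.8 r0 21.18 -> Ro 21.49 end th 261.8 cmd [0.5604 0.0784]
0 0.11 0.03 0 0 0 0;0 0.11 0.02 0 0 0 0;0 0.11 0.02 0 0 0 0;0 0.11 0.01 0 0 0 0;0 0.11 -0.00 0 0 0 0;0 0.11 -0.01 0 0 0 0
```

Request:
step_arm:
  plan: "0 0.11 0.03 0 0 0 0;0 0.11 0.02 0 0 0 0;0 0.11 0.02 0 0 0 0;0 0.11 0.01 0 0 0 0;0 0.11 0 0 0 0 0;0 0.11 -0.01 0 0 0 0"

```text
clock: 11.28
tool_pos: [0.5595, 0.0783, 0.1332]
orientation: [180.0, 0.1, -14.1]
force: [-0.4, 5.2, 0.8]
opening: 0.022
```

```bash
python3 -c "
from pl import *
add(.5595,.0783,-.4,5.2)
plan(18,6,4.5)"
```

```text
Fn 4.8 Ft -1.7  lag(mm) [-0.9 -0.1]
fit [563.65  99.61  19.72] th0 261.3 r0 21.41 -> Ro 21.52 end th 279.3 cmd [0.5671 0.0784]
0 0.11 -0.01 0 0 0 0;0 0.11 -0.02 0 0 0 0;0 0.11 -0.02 0 0 0 0;0 0.11 -0.03 0 0 0 0;0 0.11 -0.03 0 0 0 0;0 0.10 -0.05 0 0 0 0
```

Request:
step_arm:
  plan: "0 0.11 -0.01 0 0 0 0;0 0.11 -0.02 0 0 0 0;0 0.11 -0.02 0 0 0 0;0 0.11 -0.03 0 0 0 0;0 0.11 -0.03 0 0 0 0;0 0.10 -0.05 0 0 0 0"

```text
clock: 11.78
tool_pos: [0.5653, 0.0777, 0.1329]
orientation: [179.9, 0.2, -14.2]
force: [-4.8, 4.9, 3.0]
opening: 0.0218
```

```bash
python3 -c "
from pl import *
add(.5653,.0777,-4.8,4.9)
plan(18,6,4.2)"
```

```text
Fn 5.1 Ft -4.8  lag(mm) [-1.8 -0.7]
fit [563.8   99.54  19.8 ] th0 278.9 r0 21.38 -> Ro 21.48 end th 296.9 cmd [0.5735 0.0804]
0 0.10 -0.04 0 0 0 0;0 0.10 -0.05 0 0 0 0;0 0.10 -0.06 0 0 0 0;0 0.10 -0.06 0 0 0 0;0 0.09 -0.07 0 0 0 0;0 0.08 -0.07 0 0 0 0
```

Request:
step_arm:
  plan: "0 0.10 -0.04 0 0 0 0;0 0.10 -0.05 0 0 0 0;0 0.10 -0.06 0 0 0 0;0 0.10 -0.06 0 0 0 0;0 0.09 -0.07 0 0 0 0;0 0.08 -0.07 0 0 0 0"

```text
clock: 12.28
tool_pos: [0.5714, 0.0796, 0.1327]
orientation: [179.9, 0.2, -14.2]
force: [-4.3, 3.5, 1.7]
opening: 0.0219
```

```bash
python3 -c "
from pl import *
add(.5714,.0796,-4.3,3.5)
plan(18,6,4.2)"
```

```text
Fn 4.8 Ft -3.1  lag(mm) [-2.1 -0.8]
fit [563.62  99.49  19.64] th0 297.3 r0 21.48 -> Ro 21.32 end th 315.3 cmd [0.5788 0.0846]
0 0.08 -0.08 0 0 0 0;0 0.07 -0.08 0 0 0 0;0 0.08 -0.09 0 0 0 0;0 0.06 -0.09 0 0 0 0;0 0.06 -0.09 0 0 0 0;0 0.06 -0.10 0 0 0 0
```

Request:
step_arm:
  plan: "0 0.08 -0.08 -0.01 0 0 0;0 0.07 -0.08 -0.01 0 0 0;0 0.08 -0.09 -0.01 0 0 0;0 0.06 -0.09 -0.01 0 0 0;0 0.06 -0.09 0 0 0 0;0 0.06 -0.10 0 0 0 0"

```text
clock: 12.78
tool_pos: [0.5778, 0.0837, 0.1335]
orientation: [179.9, 0.1, -14.2]
force: [-2.9, 0.8, 0.2]
opening: 0.022
```

```bash
python3 -c "
from pl import *
add(.5778,.0837,-2.9,.8)
plan(18,6,5.2)"
```

```text
Fn 2.6 Ft -2.0  lag(mm) [-1.  -0.9]
fit [563.88  99.73  19.97] th0 314.4 r0 21.26 -> Ro 22.05 end th 332.4 cmd [0.5834 0.0896]
0 0.07 -0.09 0 0 0 0;0 0.07 -0.09 0 0 0 0;0 0.07 -0.09 0 0 0 0;0 0.06 -0.10 0 0 0 0;0 0.03 -0.11 0 0 0 0;0 0.03 -0.12 0 0 0 0
```

Request:
step_arm:
  plan: "0 0.07 -0.09 0 0 0 0;0 0.07 -0.09 0 0 0 0;0 0.07 -0.09 0 0 0 0;0 0.06 -0.10 0 0 0 0;0 0.03 -0.11 0 0 0 0;0 0.03 -0.12 0 0 0 0"

```text
clock: 13.28
tool_pos: [0.5832, 0.0893, 0.1339]
orientation: [-180.0, -0.0, -14.1]
force: [-3.0, 1.1, -0.6]
opening: 0.0216
```

```bash
python3 -c "
from pl import *
add(.5832,.0893,-3.0,1.1)
plan(18,6,5.2)"
```

```text
Fn 3.3 Ft -0.8  lag(mm) [-0.2 -0.3]
fit [564.1  100.08  20.33] th0 331.4 r0 22.00 -> Ro 22.41 end th 349.4 cmd [0.5862 0.096 ]
0 0.04 -0.11 0 0 0 0;0 0.03 -0.11 0 0 0 0;0 0.02 -0.12 0 0 0 0;0 0.02 -0.11 0 0 0 0;0 -0.00 -0.12 0 0 0 0;0 -0.00 -0.12 0 0 0 0
```

Request:
step_arm:
  plan: "0 0.04 -0.11 0.01 0 0 0;0 0.03 -0.11 0.01 0 0 0;0 0.02 -0.12 0 0 0 0;0 0.02 -0.11 0 0 0 0;0 0 -0.12 0 0 0 0;0 0 -0.12 0 0 0 0"

```text
clock: 13.78
tool_pos: [0.5858, 0.0955, 0.1336]
orientation: [180.0, 0.0, -14.1]
force: [-3.0, -1.1, 0.5]
opening: 0.0218
```

```bash
python3 -c "
from pl import *
add(.5858,.0955,-3.0,-1.1)
plan(18,6,5.5)"
```

```text
Fn 2.9 Ft -1.9  lag(mm) [-0.4 -0.5]
fit [564.23 100.42  20.63] th0 348.6 r0 22.38 -> Ro 22.83 end th 6.6 cmd [0.5869 0.103 ]
0 0.00 -0.12 0 0 0 0;0 -0.00 -0.12 0 0 0 0;0 -0.01 -0.12 0 0 0 0;0 -0.02 -0.11 0 0 0 0;0 -0.03 -0.12 0 0 0 0;0 -0.04 -0.11 0 0 0 0
```

Request:
step_arm:
  plan: "0 0 -0.12 0 0 0 0;0 0 -0.12 0 0 0 0;0 -0.01 -0.12 0 0 0 0;0 -0.02 -0.11 0 0 0 0;0 -0.03 -0.12 0 0 0 0;0 -0.04 -0.11 0 0 0 0"

```text
clock: 14.28
tool_pos: [0.5866, 0.1029, 0.1337]
orientation: [-180.0, -0.0, -14.1]
force: [-1.9, -1.6, -0.3]
opening: 0.0219
```

```bash
python3 -c "
from pl import *
add(.5866,.1029,-1.9,-1.6)
plan(18,6,6)"
```

```text
Fn 2.4 Ft -1.5  lag(mm) [-0.3 -0.1]
fit [564.33 100.85  20.97] th0 5.5 r0 22.68 -> Ro 23.37 end th 23.5 cmd [0.5857 0.1101]
0 -0.03 -0.12 0 0 0 0;0 -0.03 -0.11 0 0 0 0;0 -0.04 -0.12 0 0 0 0;0 -0.05 -0.11 0 0 0 0;0 -0.06 -0.11 0 0 0 0;0 -0.08 -0.09 0 0 0 0
```

Request:
step_arm:
  plan: "0 -0.03 -0.12 0 0 0 0;0 -0.03 -0.11 0 0 0 0;0 -0.04 -0.12 0 0 0 0;0 -0.05 -0.11 0 0 0 0;0 -0.06 -0.11 0 0 0 0;0 -0.08 -0.09 0 0 0 0"

```text
clock: 14.78
tool_pos: [0.5855, 0.1097, 0.1338]
orientation: [180.0, -0.0, -14.1]
force: [-2.1, -3.3, 0.8]
opening: 0.0219
```

```bash
python3 -c "
from pl import *
add(.5855,.1097,-2.1,-3.3)
plan(18,6,6)"
```

```text
Fn 3.5 Ft -2.3  lag(mm) [-0.2 -0.4]
fit [564.35 101.07  21.13] th0 23.0 r0 23.20 -> Ro 23.53 end th 41.0 cmd [0.5822 0.1165]
0 -0.07 -0.10 0 0 0 0;0 -0.07 -0.10 0 0 0 0;0 -0.08 -0.09 0 0 0 0;0 -0.09 -0.09 0 0 0 0;0 -0.09 -0.08 0 0 0 0;0 -0.10 -0.07 0 0 0 0
```

Request:
step_arm:
  plan: "0 -0.07 -0.10 0 0 0 0;0 -0.07 -0.10 0 0 0 0;0 -0.08 -0.09 0 0 0 0;0 -0.09 -0.09 0 0 0 0;0 -0.09 -0.08 0 0 0 0;0 -0.10 -0.07 0 0 0 0"

```text
clock: 15.28
tool_pos: [0.5818, 0.1163, 0.1337]
orientation: [-180.0, -0.0, -14.1]
force: [-2.7, -3.3, 0.5]
opening: 0.0218
```

```bash
python3 -c "
from pl import *
add(.5818,.1163,-2.7,-3.3)
plan(18,6,5.5)"
```

```text
Fn 4.5 Ft -0.6  lag(mm) [-0.4 -0.2]
fit [564.35 101.15  21.18] th0 40.7 r0 23.50 -> Ro 23.38 end th 58.7 cmd [0.5765 0.1211]
0 -0.10 -0.07 0 0 0 0;0 -0.11 -0.06 0 0 0 0;0 -0.11 -0.05 0 0 0 0;0 -0.11 -0.05 0 0 0 0;0 -0.12 -0.04 0 0 0 0;0 -0.11 -0.04 0 0 0 0
```

Request:
step_arm:
  plan: "0 -0.10 -0.07 0 0 0 0;0 -0.11 -0.06 0 0 0 0;0 -0.11 -0.05 0 0 0 0;0 -0.11 -0.05 0 0 0 0;0 -0.12 -0.04 0 0 0 0;0 -0.11 -0.04 0 0 0 0"

```text
clock: 15.78
tool_pos: [0.5766, 0.1209, 0.1339]
orientation: [-180.0, -0.1, -14.1]
force: [0.4, -3.8, 1.0]
opening: 0.0219
```

```bash
python3 -c "
from pl import *
add(.5766,.1209,.4,-3.8)
plan(18,6,5.5)"
```

```text
Fn 3.3 Ft -2.2  lag(mm) [ 0.1 -0.2]
fit [564.31 101.36  21.31] th0 58.3 r0 23.21 -> Ro 23.51 end th 76.3 cmd [0.5699 0.1242]
0 -0.11 -0.04 0 0 0 0;0 -0.12 -0.04 0 0 0 0;0 -0.12 -0.02 0 0 0 0;0 -0.12 -0.03 0 0 0 0;0 -0.13 -0.01 0 0 0 0;0 -0.12 0.00 0 0 0 0
```

Request:
step_arm:
  plan: "0 -0.11 -0.04 0 0 0 0;0 -0.12 -0.04 0 0 0 0;0 -0.12 -0.02 0 0 0 0;0 -0.12 -0.03 0 0 0 0;0 -0.13 -0.01 0 0 0 0;0 -0.12 0 0 0 0 0"

```text
clock: 16.28
tool_pos: [0.5695, 0.124, 0.1337]
orientation: [-180.0, -0.0, -14.1]
force: [0.5, -3.8, 0.9]
opening: 0.0221
```

```bash
python3 -c "
from pl import *
add(.5695,.1240,.5,-3.8)
plan(18,6,5.5)"
```

```text
Fn 3.8 Ft -1.1  lag(mm) [-0.4 -0.2]
fit [564.28 101.45  21.37] th0 76.2 r0 23.45 -> Ro 23.57 end th 94.2 cmd [0.5625 0.1249]
0 -0.12 0.00 0 0 0 0;0 -0.13 0.01 0 0 0 0;0 -0.12 0.01 0 0 0 0;0 -0.12 0.02 0 0 0 0;0 -0.12 0.03 0 0 0 0;0 -0.12 0.04 0 0 0 0
```

Request:
step_arm:
  plan: "0 -0.12 0 0 0 0 0;0 -0.13 0.01 0 0 0 0;0 -0.12 0.01 0 0 0 0;0 -0.12 0.02 0 0 0 0;0 -0.12 0.03 0 0 0 0;0 -0.12 0.04 0 0 0 0"

```text
clock: 16.78
tool_pos: [0.5628, 0.1249, 0.134]
orientation: [-180.0, -0.1, -14.1]
force: [2.6, -3.1, 1.2]
opening: 0.0217
```

```bash
python3 -c "
from pl import *
add(.5628,.1249,2.6,-3.1)
plan(18,6,5.8)"
```

```text
Fn 3.4 Ft -2.1  lag(mm) [ 0.3 -0. ]
fit [564.22 101.6   21.45] th0 94.1 r0 23.40 -> Ro 23.77 end th 112.1 cmd [0.5553 0.1236]
0 -0.12 0.03 0 0 0 0;0 -0.12 0.04 0 0 0 0;0 -0.11 0.05 0 0 0 0;0 -0.11 0.05 0 0 0 0;0 -0.11 0.06 0 0 0 0;0 -0.10 0.08 0 0 0 0
```

Request:
step_arm:
  plan: "0 -0.12 0.03 0.01 0 0 0;0 -0.12 0.04 0.01 0 0 0;0 -0.11 0.05 0 0 0 0;0 -0.11 0.05 0 0 0 0;0 -0.11 0.06 0 0 0 0;0 -0.10 0.08 0 0 0 0"

```text
clock: 17.28
tool_pos: [0.5553, 0.1234, 0.1338]
orientation: [-180.0, -0.0, -14.1]
force: [2.9, -3.3, 1.7]
opening: 0.0221
```

```bash
python3 -c "
from pl import *
add(.5553,.1234,2.9,-3.3)
plan(18,6,5.4)"
```

```text
Fn 4.2 Ft -1.1  lag(mm) [ 0.  -0.2]
fit [564.18 101.66  21.49] th0 112.1 r0 23.65 -> Ro 23.65 end th 130.1 cmd [0.5489 0.1197]
0 -0.10 0.08 0 0 0 0;0 -0.09 0.08 0 0 0 0;0 -0.09 0.08 0 0 0 0;0 -0.09 0.09 0 0 0 0;0 -0.08 0.10 0 0 0 0;0 -0.07 0.10 0 0 0 0
```

Request:
step_arm:
  plan: "0 -0.10 0.08 0 0 0 0;0 -0.09 0.08 0 0 0 0;0 -0.09 0.08 0 0 0 0;0 -0.09 0.09 0 0 0 0;0 -0.08 0.10 0 0 0 0;0 -0.07 0.10 0 0 0 0"

```text
clock: 17.78
tool_pos: [0.5492, 0.1199, 0.1338]
orientation: [-179.9, -0.1, -14.1]
force: [5.5, -0.6, 0.1]
opening: 0.0218
```

```bash
python3 -c "
from pl import *
add(.5492,.1199,5.5,-.6)
plan(18,6,5.3)"
```

```text
Fn 3.9 Ft -3.5  lag(mm) [0.3 0.2]
fit [564.12 101.73  21.53] th0 130.2 r0 23.53 -> Ro 23.65 end th 148.2 cmd [0.5441 0.1142]
0 -0.07 0.10 0 0 0 0;0 -0.07 0.10 0 0 0 0;0 -0.06 0.11 0 0 0 0;0 -0.06 0.11 0 0 0 0;0 -0.04 0.12 0 0 0 0;0 -0.04 0.11 0 0 0 0
```

Request:
step_arm:
  plan: "0 -0.07 0.10 0 0 0 0;0 -0.07 0.10 0 0 0 0;0 -0.06 0.11 0 0 0 0;0 -0.06 0.11 0 0 0 0;0 -0.04 0.12 0 0 0 0;0 -0.04 0.11 0 0 0 0"

```text
clock: 18.28
tool_pos: [0.5444, 0.1145, 0.1339]
orientation: [-179.9, -0.1, -14.1]
force: [5.0, -0.4, 1.4]
opening: 0.0219
```

```bash
python3 -c "
from pl import *
add(.5444,.1145,5.0,-.4)
plan(18,6,5.0)"
```

```text
Fn 4.2 Ft -2.1  lag(mm) [0.3 0.3]
fit [564.09 101.75  21.55] th0 148.1 r0 23.61 -> Ro 23.55 end th 166.1 cmd [0.5412 0.1074]
0 -0.03 0.12 0 0 0 0;0 -0.03 0.12 0 0 0 0;0 -0.02 0.12 0 0 0 0;0 -0.01 0.12 0 0 0 0;0 -0.01 0.13 0 0 0 0;0 -0.01 0.12 0 0 0 0
```

Request:
step_arm:
  plan: "0 -0.03 0.12 0 0 0 0;0 -0.03 0.12 0 0 0 0;0 -0.02 0.12 0 0 0 0;0 -0.01 0.12 0 0 0 0;0 -0.01 0.13 0 0 0 0;0 -0.01 0.12 0 0 0 0"

```text
clock: 18.78
tool_pos: [0.5413, 0.1077, 0.1336]
orientation: [-179.9, -0.0, -14.1]
force: [4.5, 2.4, 0.3]
opening: 0.0216
```

```bash
python3 -c "
from pl import *
add(.5413,.1077,4.5,2.4)
plan(18,6,5.0)"
```

```text
Fn 3.5 Ft -3.2  lag(mm) [0.1 0.3]
fit [564.03 101.78  21.58] th0 166.1 r0 23.51 -> Ro 23.58 end th 184.1 cmd [0.5405 0.1001]
0 0.00 0.12 0 0 0 0;0 0.01 0.13 0 0 0 0;0 0.02 0.12 0 0 0 0;0 0.02 0.12 0 0 0 0;0 0.03 0.12 0 0 0 0;0 0.03 0.12 0 0 0 0
```

Request:
step_arm:
  plan: "0 0 0.12 0 0 0 0;0 0.01 0.13 0 0 0 0;0 0.02 0.12 0 0 0 0;0 0.02 0.12 0 0 0 0;0 0.03 0.12 0 0 0 0;0 0.03 0.12 0 0 0 0"

```text
clock: 19.28
tool_pos: [0.5406, 0.1004, 0.1337]
orientation: [-179.9, -0.0, -14.1]
force: [4.7, 1.9, 1.7]
opening: 0.0221
```

```bash
python3 -c "
from pl import *
add(.5406,.1004,4.7,1.9)
plan(18,6,4.8)"
```

```text
Fn 4.5 Ft -1.5  lag(mm) [0.1 0.3]
fit [564.02 101.78  21.58] th0 184.2 r0 23.60 -> Ro 23.50 end th 202.2 cmd [0.5423 0.0929]
0 0.04 0.12 0 0 0 0;0 0.05 0.11 0 0 0 0;0 0.06 0.11 0 0 0 0;0 0.06 0.10 0 0 0 0;0 0.07 0.11 0 0 0 0;0 0.07 0.10 0 0 0 0
```

Request:
step_arm:
  plan: "0 0.04 0.12 0 0 0 0;0 0.05 0.11 0 0 0 0;0 0.06 0.11 0 0 0 0;0 0.06 0.10 0 0 0 0;0 0.07 0.11 0 0 0 0;0 0.07 0.10 0 0 0 0"

```text
clock: 19.78
tool_pos: [0.5419, 0.0931, 0.1334]
orientation: [-179.9, 0.0, -14.2]
force: [2.9, 5.6, 2.3]
opening: 0.0216
```

```bash
python3 -c "
from pl import *
add(.5419,.0931,2.9,5.6)
plan(24,8,4.5)"
```

```text
Fn 4.4 Ft -4.1  lag(mm) [-0.4  0.2]
fit [563.99 101.78  21.6 ] th0 202.2 r0 23.44 -> Ro 23.40 end th 226.2 cmd [0.5478 0.0849]
0 0.08 0.10 0 0 0 0;0 0.08 0.09 0 0 0 0;0 0.08 0.09 0 0 0 0;0 0.09 0.08 0 0 0 0;0 0.10 0.08 0 0 0 0;0 0.09 0.07 0 0 0 0;0 0.11 0.07 0 0 0 0;0 0.10 0.06 0 0 0 0
```

Request:
step_arm:
  plan: "0 0.08 0.10 0 0 0 0;0 0.08 0.09 0 0 0 0;0 0.08 0.09 0 0 0 0;0 0.09 0.08 0 0 0 0;0 0.10 0.08 0 0 0 0;0 0.09 0.07 0 0 0 0;0 0.11 0.07 0 0 0 0;0 0.10 0.06 0 0 0 0"

```text
clock: 20.45
tool_pos: [0.5472, 0.0851, 0.1333]
orientation: [-180.0, 0.0, -14.2]
force: [3.3, 4.4, 1.8]
opening: 0.022
```

Request:
step_arm:
  plan: "0 0 0 0 0 0 0;0 0 0 0 0 0 0"

```text
clock: 20.62
tool_pos: [0.5472, 0.0848, 0.1333]
orientation: [-180.0, 0.0, -14.2]
force: [3.0, 3.6, 1.5]
opening: 0.022
```

```bash
python3 rd.py 1; python3 - <<'E'
from h import *
pic('scene','s7.png',(165,150,275,280),4)
E
```

```text
[2.4863 4.806  0.6835 0.5472 0.0848 0.1333] [-1.7999e+02  3.0000e-02 -1.4150e+01] 20.6667
```

View pics/s7.png

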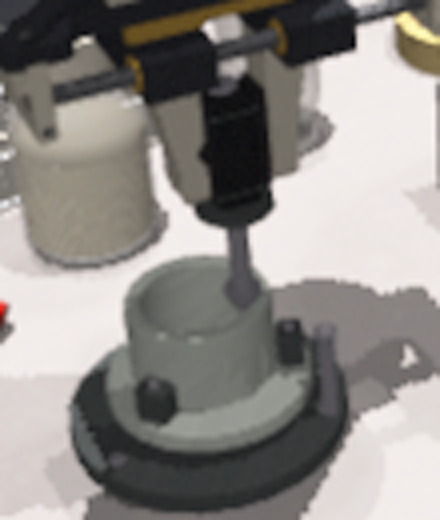

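The full turn is done (216° to 225° plus 360°). Sampled normal force was 2.4–5 N and sampled total force at most about 7 N. I'm retreating inward and lifting.

Request:
step_arm:
  plan: "0 0.2 -0.3 0 0 0 0;0 0.3 -0.5 0 0 0 0;0 0.35 -0.6 0 0 0 0;0 0 0 -0.5 0 0 0;0 0 0 -0.9 0 0 0;0 0 0 -0.9 0 0 0;0 0 0 -0.7 0 0 0;0 0 0 -0.3 0 0 0;0 0 0 0 0 0 0;0 0 0 0 0 0 0"

```text
clock: 21.55
tool_pos: [0.5591, 0.0961, 0.1668]
orientation: [-180.0, -0.0, -14.2]
force: [-0.3, -0.1, -1.3]
opening: 0.0217
```

```bash
python3 rd.py 1; python3 - <<'E'
from h import *
pic('scene','s8.png',(165,150,275,280),4)
a=cv2.imread('pics/raw_s8.png')[165:240,180:245];b=cv2.imread('pics/raw_s5.png')[165:240,180:245]
cv2.imwrite('pics/z8.png',np.hstack([cv2.resize(x,None,fx=6,fy=6,interpolation=cv2.INTER_CUBIC) for x in (b,a)]))
o=telemetry.get_obs();p=o['tool_pos'];print(p)
print(project('scene',[p-[0,0,.0695]]))
E
```

```text
[-0.2241 -0.8121 -1.1959  0.5589  0.0961  0.1665] [-1.7999e+02  1.0000e-02 -1.4150e+01] 21.6
[0.55881376 0.09598271 0.16621057]
[[216.92961297 212.07836718]]
```

View pics/z8.png

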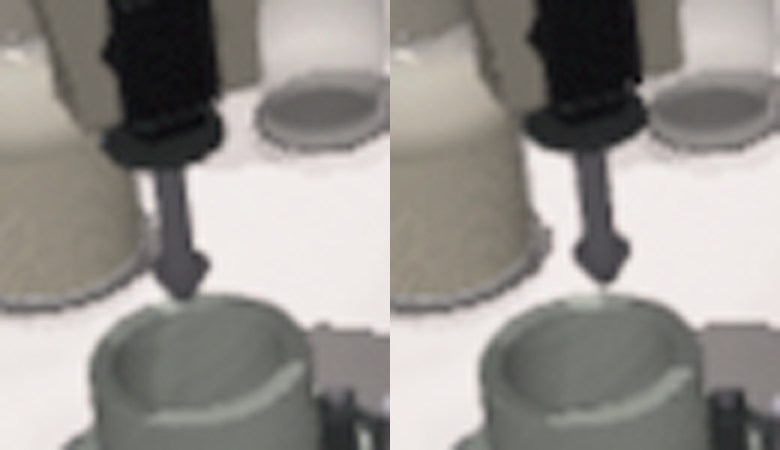

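The tool is unchanged in the grip (tip at (215.8,212.2), same offset as before). I'm returning to the stand.

Request:
step_arm:
  plan: "0 0.4 1.1 0 0 0 0;0 0.7 2 0 0 0 0;0 0.8 2.1 0 0 0 0;0 0.8 2.1 0 0 0 0;0 0.8 2.1 0 0 0 0;0 0.8 2.1 0 0 0 0;0 0.8 2.1 0 0 0 0;0 0.8 2.1 0 0 0 0;0 0.8 2.1 0 0 0 0;0 0.6 2 0 0 0 0;0 0.5 1.4 0 0 0 0;0 0.26 0.84 0 0 0 0"

```text
clock: 22.65
tool_pos: [0.583, -0.1394, 0.1659]
orientation: [180.0, 0.1, -14.2]
force: [0.7, -0.3, -2.2]
opening: 0.0218
```

Request:
step_arm:
  plan: "0 0 0 0 0 0 0;0 0 0 0 0 0 0;0 0 0 0 0 0 0;0 0 0 0 0 0 0"

```text
clock: 22.98
tool_pos: [0.5834, -0.1366, 0.1665]
orientation: [-180.0, 0.0, -14.1]
force: [-0.4, 0.0, -1.0]
opening: 0.0216
```

```bash
python3 - <<'E'
from h import *
pic('scene','s9.png',(255,105,335,185),7)
o=telemetry.get_obs();p=o['tool_pos'];print(p,o['orientation'])
d=np.array([.5831,-.1374])-p[:2];a=np.radians(o['orientation'][2]);print(d@[np.cos(a),np.sin(a)]*100,d@[np.sin(a),-np.cos(a)]*100)
print(project('scene',[p-[0,0,.0695],[.5835,-.1374,.07]]))
E
```

```text
[ 0.58348748 -0.13652684  0.16653294] [-1.79993959e+02 -3.89157885e-03 -1.40862127e+01]
-0.016332081431191865 0.09412126833513186
[[299.16525063 163.28642787]
 [299.31732381 174.18133126]]
```

View pics/s9.png

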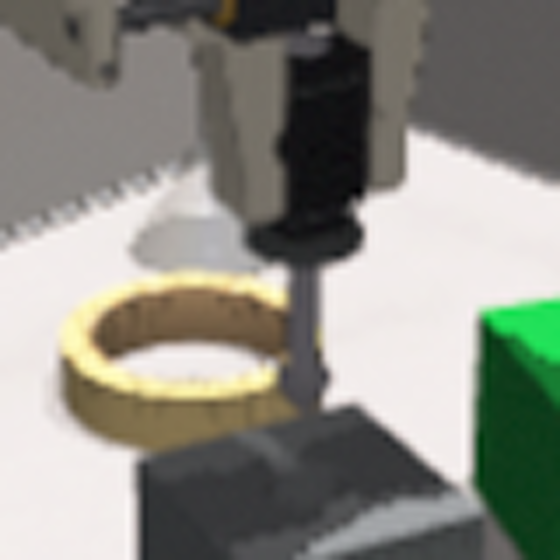

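Request:
step_arm:
  plan: "0 0 0.09 0.5 0 0 0;0 0 0 1 0 0 0;0 0 0 1 0 0 0;0 0 0 1 0 0 0;0 0 0 1 0 0 0;0 0 0 1 0 0 0;0 0 0 1 0 0 0;0 0 0 0.8 0 0 0;0 0 0 0.4 0 0 0;0 0 0 0 0 0 0;0 0 0 0 0 0 0"

```text
clock: 23.95
tool_pos: [0.5833, -0.1382, 0.0894]
orientation: [180.0, 0.0, -14.1]
force: [0.0, 0.1, -0.9]
opening: 0.0219
```

```bash
python3 rd.py 3
```

```text
[-0.1858  0.3895 -1.268   0.5837 -0.1382  0.09  ] [-1.7998e+02 -7.0000e-02 -1.4140e+01] 24.1
```

Free so far. I'm going down slowly to seat the tool (target z about 0.0845).

Request:
step_arm:
  plan: "0 0 0 0.15 0 0 0;0 0 0 0.15 0 0 0;0 0 0 0.12 0 0 0;0 0 0 0.08 0 0 0;0 0 0 0 0 0 0;0 0 0 0 0 0 0"

```text
clock: 24.6
tool_pos: [0.5832, -0.1381, 0.0845]
orientation: [180.0, 0.0, -14.1]
force: [-0.4, 0.3, 0.2]
opening: 0.0222
```

```bash
python3 rd.py 3
```

```text
[-0.7854  0.6031  0.6542  0.5832 -0.1381  0.0845] [180.    -0.   -14.14] 24.75
```

The vertical force changed from -1.2 to +0.65 N, so the collar rests on the stand. I'm opening the gripper.

Request:
step_arm:
  plan: "2.6 0 0 0 0 0 0;3 0 0 0 0 0 0;4 0 0 0 0 0 0;6 0 0 0 0 0 0;8.7 0 0 0 0 0 0;8.7 0 0 0 0 0 0;8.7 0 0 0 0 0 0;8.7 0 0 0 0 0 0;8.7 0 0 0 0 0 0;8.7 0 0 0 0 0 0;8.7 0 0 0 0 0 0;8.7 0 0 0 0 0 0"

```text
clock: 25.75
tool_pos: [0.5833, -0.1382, 0.0845]
orientation: [-180.0, -0.0, -14.1]
force: [-0.2, -0.6, 0.7]
opening: 0.0858
```

Request:
step_arm:
  plan: "8.7 0 0 -0.3 0 0 0;8.7 0 0 -0.8 0 0 0;8.7 0 0 -1.5 0 0 0;8.7 0 0 -2 0 0 0;8.7 0 0 -2.5 0 0 0;8.7 0 0 -2.5 0 0 0;8.7 0 0 -2 0 0 0;8.7 0 0 -1 0 0 0;8.7 0 0 0 0 0 0;8.7 0 0 0 0 0 0"

```text
clock: 26.58
tool_pos: [0.5832, -0.138, 0.2108]
orientation: [-180.0, -0.0, -14.2]
force: [0.1, 0.2, -0.5]
opening: 0.0871
```

```bash
python3 - <<'E'
from h import *
pic('scene','s10.png',None,1.4)
a=cv2.imread('pics/raw_s10.png')[140:215,265:335];b=cv2.imread('pics/raw_s0.png')[140:215,265:335]
cv2.imwrite('pics/z10.png',np.hstack([cv2.resize(x,None,fx=5.6,fy=5.6,interpolation=cv2.INTER_CUBIC) for x in (b,a)]))
E
```

```text
(no output)
```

View pics/z10.png

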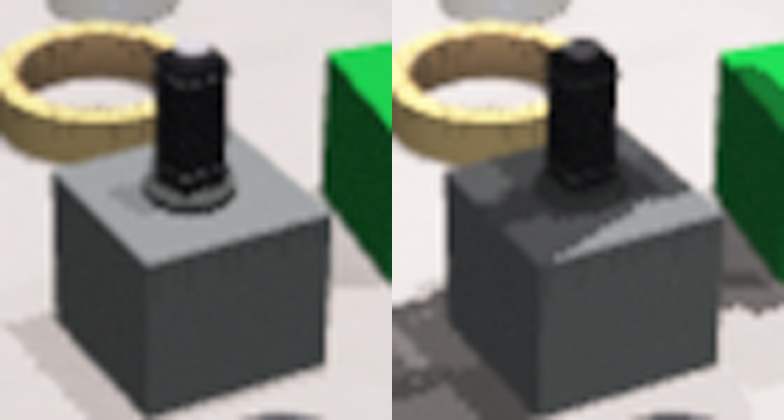

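View pics/s10.png

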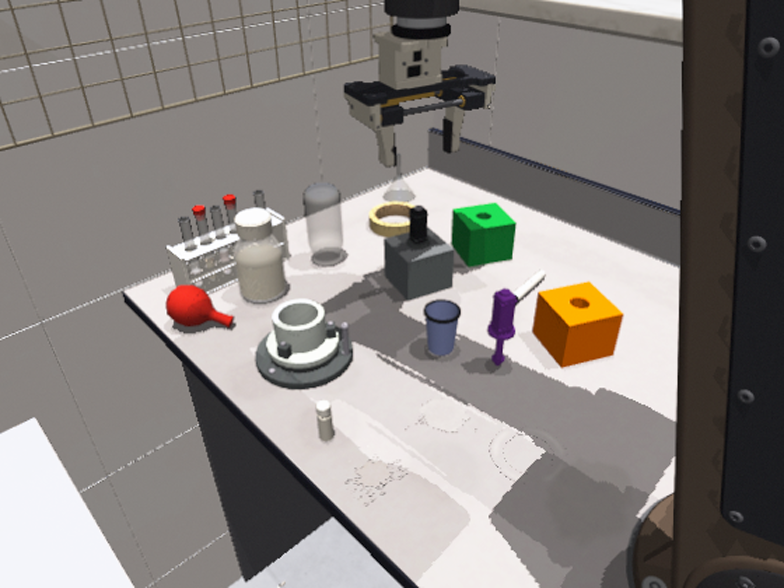

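The tool stands upright in the grey stand at the same height as before (z10: left before, right after). Everything else is where it was and the gripper is clear, so I'm handing the job in.

```bash
python3 -c "
from plant import workorder
print(workorder.close_job())"
```

```text
the job is handed in; nothing more can be done
None
```

I took the black deburring tool from the grey stand and ran its blade once round the ring's inside top edge. It is back in its stand, and the job was handed in at about 26.6 s on the robot's clock.

- **Turn:** It went anticlockwise, starting on the post side at about 216° and ending about 9° past that, and took about 10.5 s.
- **Force:** I read the force about twice a second. The sideways press on the edge was 2.4–5.1 N, and the largest total was about 7.5 N. I could not see peaks between readings.
- **Force model mismatch:** The press built up more softly than the stated 2.5 N/mm. My force model's fitted contact radius drifted from about 19.6 to 21.6 mm during the turn, so I steered the later part on the force readings. The softness probably comes from give in the grip; I did not confirm that. It means the blade's exact depth at the edge is less certain than its contact.
- **Seating:** At the stand the vertical force went from -1.2 to +0.65 N at the same gripper height as the original grasp. The last scene picture shows the tool upright and at its original height.
- **Other objects:** Nothing else looks moved in the last scene picture, and the gripper is open and clear above the tool.

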